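Set a coffee grinder from its true zero, taking up the play

TASK

Zero and set the coffee grinder on the pantry counter: swing its adjusting lever clockwise (finer) until you feel the burrs just touch, and stop there without forcing them. From that touch back the lever off anticlockwise by about ten scale divisions, then bring it back clockwise, so that the play is taken up, to six divisions coarser than the touch, and let go of it there. Leave everything else on the counter as it stands.

Things in the scene. Friction and masses are not known exactly. Their poses are not given: they have to be found in the camera images.
- grinder: grey electric coffee grinder, 237 mm tall, fixed to the counter; foot 205 x 130 mm. Origin on the counter, right under the vertical axis on which collar and lever turn; z up, -x its front (chute over the dosing cup). Scale marks all round the flange: one division = 0.1 rad. Throat lid in the middle of the top: 66 mm across. Seen from above, clockwise is finer, anticlockwise coarser.
- lever_grip (a point): middle of the free-spinning upright black grip at the end of the steel lever: 17 mm across, 214 to 260 mm above the counter (this point at 241), 90 mm from the axis; the lever (top at 213 mm) lies along this frame's -x, z up. One division is 9 mm of travel here. It stays where it is left. The touch is 0.2 to 0.9 rad clockwise of the start; past it the force rises by about 4 N per mm.
- collar_mark (a point): white index mark on the rim of the dark knurled collar under the lever, 55 mm from the axis, 202 mm above the counter, by the scale. The lever has 0.2 rad (two divisions) of play between two lugs on the collar: alone it moves with about 0.6 N at the grip, dragging the collar with about 2 N. Its x is along the lever's x when the lever is on its clockwise lug, 0.2 rad clockwise of it on the other.
- burr_carrier: inside, unseen, turning with the collar; origin on the axis 164 mm above the counter. It meets the lower burr at the touch, at another angle each time: 10 N at the grip beyond the drag jams it. Collar and carrier stay where they are left. Divisions count from the lever's place at the touch, where it is on its clockwise lug; the collar can turn 1.4 rad anticlockwise from there.
- upper_burr: upper burr, inside and unseen: lifted by the collar's thread, 1 mm per rad anticlockwise (0.1 mm a division); origin under its centre, 165.0 mm above the counter at the touch. This reading is far too coarse for the gap: feel for the touch.
- dosing_cup: steel dosing cup, 58 mm across, 62 mm tall, standing under the grinder's chute on its foot plate; origin under its centre
- mug: white mug, 80 mm across, 92 mm tall; origin under its centre
- brush: wooden cleaning brush, 160 mm long, lying flat beside the grinder; origin under it
- tamper: turned steel tamper, 58 mm across, 86 mm tall, standing on its face; origin under its centre
- bean_jar: amber glass jar with a lid, 96 mm across, 150 mm tall; origin under its centre
- filter_carton: cardboard carton of filters, 60 x 120 x 150 mm; origin under its centre
- tea_tin: tea tin, 76 mm across, 110 mm tall; origin under its centre
Mind the look-alikes: they are no part of the job. Leave any pink look-alike of the grinder alone.

How it is judged (in metres and radians):
On the way, in this order (a step that is already met when the one before it is completed fails the run):
1. the burrs are brought into touch (the burr carrier meets resistance of more than 2 N, which is about 1 N at the lever's grip) (contact force between burr_carrier and anything else above 2 N), for 0.05 s.
2. the collar is backed off past the setting: the upper burr is over 0.66 mm up from the touch, which is 6.6 divisions (z of upper_burr in the frame of grinder above 0.16566 m), for 0.05 s.
At the end, for the whole second after the job is handed in: The upper burr is 0.60 mm up from the touch, within 0.07 mm (six divisions from the touch, within 0.7 of a division), the lever rests within 0.06 rad of the lug on its clockwise side (play taken up in the finer direction), and both stay so (z of upper_burr in the frame of grinder between 0.16553 and 0.16567 m and angle between the x axis of lever_grip and the x axis of collar_mark, either way round below 0.06 rad).
It fails at once if the burrs are forced together: over 25 N on the burr carrier, which is about 11 N at the lever's grip on top of the collar's drag (contact force between burr_carrier and anything else above 25 N).
It fails at once if something else on the counter is shoved or knocked over (moved over 20 mm) (distance of any of dosing_cup, mug, brush, tamper, bean_jar, filter_carton, tea_tin from where it was at the start of the episode above 0.02 m).
It also fails if it takes over 45 s, if anything falls off the work surface, if the arm or the gripper's body presses on something with over 40 N, if the wrist force passes 120 N, or if a joint passes its speed limit or range.

ROBOT

A 6-joint arm with a two-finger parallel gripper is mounted at the origin on the work surface. World frame = base frame: x ahead of the robot, y to its left, z up, the work surface at z = 0. Lengths are in m, angles in degrees, forces in N, time in s.
With the tool pointing down it reaches from about 0.4 to 0.825 m from the base axis. Payload 7 kg.
Tool frame: the origin (TCP) lies midway between the tips of the shut fingers; the grasp point (between the pads) lies 19 mm behind it; z points along the fingers, y is the direction in which the jaws open and shut (so a half turn about z gives the same grasp; the last joint's range is limited). The gripper opens to 88 mm and grips with 3 to 60 N. Pads are 19 mm wide; open, the fingers measure 130 mm over their backs; the gripper's body (78 mm by 193 mm) begins 47 mm behind the grasp point.
Start: joints at [89.33, 20.546, 0.682, 0, -70.136, -16.507], TCP at [0.199, 0.645, 0.227] pointing down, gripper open.
Joint ranges: [-176.03, 176.03], [-82.01, 121.73], [-58.28, 71.71], [-173.87, 95.51], [-174.79, -0.11], [-173.66, 173.66]. Speed limits (degrees/s): [136.94, 136.94, 172.46, 180, 180, 180].

INTERFACE

Orientations are given as [roll, pitch, yaw] about the fixed x, y, z axes, in that order (R = Rz(yaw) Ry(pitch) Rx(roll)).
In Python, from plant import ctrl, snapshot gives the robot as it stands.
- The arm moves only by the shell command python3 -m pendant 'ROWS'. ROWS is JSON, a list of rows, each a list of 7 numbers: the shift along the tool's x, y, z in m, then the turn, a rotation vector about the tool's x, y, z in rad, then the opening, from -1 (shut) to 1 (fully open), so that 0 is half open. In form: [[x, y, z, ax, ay, az, jaw], ...]. A call has 1 to 12 rows; each row is the pose to reach, as a shift and turn from the pose commanded when the call began, along the tool's axes at that moment; what a row does not reach only later rows make up. A row lasts 1/8 s, in which the tool goes at most 62.5 mm and 10.7 degrees, less where a joint would pass 70% of its speed; a pose out of reach is approached as far as the arm can. A call with a gripper value outside its range is refused whole. The fingers move at their own pace and stop on an object; the grip force is fixed at half the most. Time passes only in rows, so rows that repeat a pose let the fingers close. It gives the time, the measured TCP pose, the force and the opening at its end, in the units of the state.
- ctrl.get_obs(): the state, without advancing time (a new reading comes with each control period).
- snapshot(name): name is "scene" or "top"; returns a dict with "image" (400x640x3 uint8, blue, green, red), "mtx" (3x3 intrinsics, pixels), "eye" and "attitude" of the camera in the world. Camera axes: x right, y up, looking along -z (the intrinsics and any distortion apply to the point x, -y, -z); pixel columns grow to the right and rows downward; lengths in m; the calibration is good to about 2 mm. A picture is of the moment at which its call begins. There is no depth.
- ctrl.close_job(): hands the job in, once; it reports no verdict.
The state is a dict: "clock": time; "joint_pos": joint angles; "qvel": joint speeds; "tau": joint torques, N m; "tool_pos": TCP position; "orientation": TCP orientation; "force": force on the tool from outside, world axes, zero at the start; "moment": the same for the moment, N m; "opening": finger opening in m.
Only numpy, scipy, OpenCV 4.12 (cv2) and the standard library are available. Lean on these libraries where they do the work, as an engineer would, in place of code of your own. Each camera call takes 0.05 s, during which the arm holds its last target.

## Working session

There is one attempt and no reset: what is moved stays moved. The work goes in short steps, Python scripts to look and compute and a shell command to move; the robot and the scene stay as the last step left them, time stands still between calls to the robot, and variables do not carry over. Pictures are saved under pics/ and viewed, and the job is handed in when it is done.

```bash
ls; mkdir -p pics
python3 - <<'E'
from plant import ctrl, snapshot
import cv2
print(ctrl.get_obs())
for n in("scene","top"):
    s=snapshot(n); cv2.imwrite(f"pics/{n}0.png",s["image"]); print(n,{k:v for k,v in s.items() if k!="image"})
E
```

```text
pics
{'clock': 0.0, 'joint_pos': array([ 8.93281547e+01,  2.05905144e+01,  6.33190721e-01, -2.04957503e-02,
       -7.01379209e+01, -1.65082689e+01]), 'qvel': array([ 0.04600061, -0.00792724, -0.03387757,  0.01357668, -0.12317329,
        0.01595274]), 'tau': array([-2.77938725e-04, -5.82710409e+01,  2.93062234e+01,  6.99726954e+00,
        6.94929447e-03, -1.57199293e-04]), 'tool_pos': array([0.19924239, 0.6443904 , 0.22562749]), 'orientation': array([ 1.79903206e+02, -8.59364244e-03, -1.71870866e+01]), 'force': array([-0.36141648, -0.5410254 ,  0.40009553]), 'moment': array([0.04825495, 0.02594354, 0.01015985]), 'opening': 0.08767141230591137}
scene {'mtx': array([[425.29109238,   0.        , 319.52666874],
       [  0.        , 425.29109238, 201.74205538],
       [  0.        ,   0.        ,   1.        ]]), 'eye': array([0.27086954, 0.138019  , 1.04341113]), 'attitude': array([  18.73630641,    0.36018722, -116.17120168])}
top {'mtx': array([[471.43177305,   0.        , 328.62050999],
       [  0.        , 471.43177305, 201.50604153],
       [  0.        ,   0.        ,   1.        ]]), 'eye': array([ 0.27673486, -0.01807832,  1.47747328]), 'attitude': array([ 11.10860533,  -0.47712459, -88.4112587 ])}
```

View pics/scene0.png

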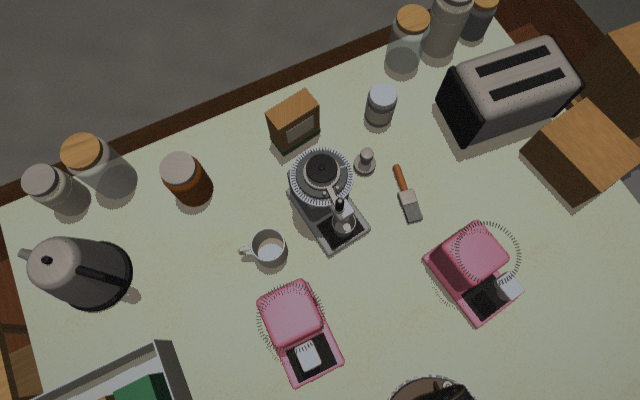

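View pics/top0.png

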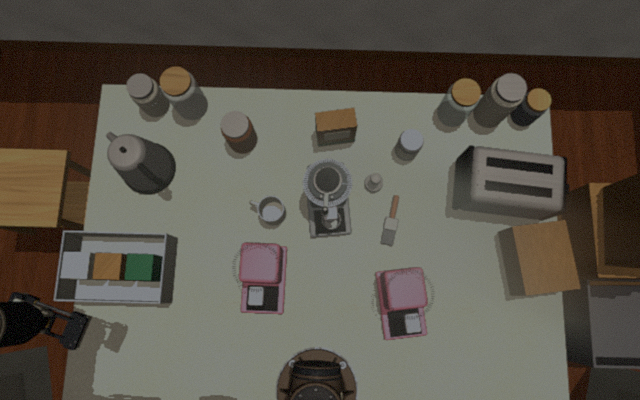

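```bash
cat > h.py <<'E'
import numpy as np, cv2
from scipy.spatial.transform import Rotation as Ro
from plant import ctrl, snapshot
def cam(s):
    return np.array(s["mtx"]),np.array(s["eye"]),Ro.from_euler('xyz',s["attitude"],degrees=True).as_matrix()
def pix2(s,u,v,z):
    K,e,R=cam(s); d=np.linalg.inv(K)@[u,v,1]; d=R@(d*[1,-1,-1]); return e+d*(z-e[2])/d[2]
def proj(s,p):
    K,e,R=cam(s); q=(R.T@(np.asarray(p)-e))*[1,-1,-1]; q=K@q; return q[:2]/q[2]
def crop(s,u0,v0,u1,v1,f,name):
    im=cv2.resize(s["image"][v0:v1,u0:u1],None,fx=f,fy=f,interpolation=cv2.INTER_CUBIC); im=np.clip(im*1.4,0,255).astype('uint8'); cv2.imwrite("pics/"+name,im)
E
python3 - <<'E'
from h import *
s=snapshot("scene"); t=snapshot("top")
crop(s,270,130,390,260,5,"s1.png"); crop(t,280,145,380,245,6,"t1.png")
for z in (.213,.237): print(pix2(t,327,180,z),pix2(s,321,168,z))
E
```

```text
[ 0.58551159 -0.01557674  0.213     ] [ 0.59233834 -0.0176243   0.213     ]
[ 0.57965094 -0.01562422  0.237     ] [ 0.58304746 -0.013126    0.237     ]
```

View pics/s1.png

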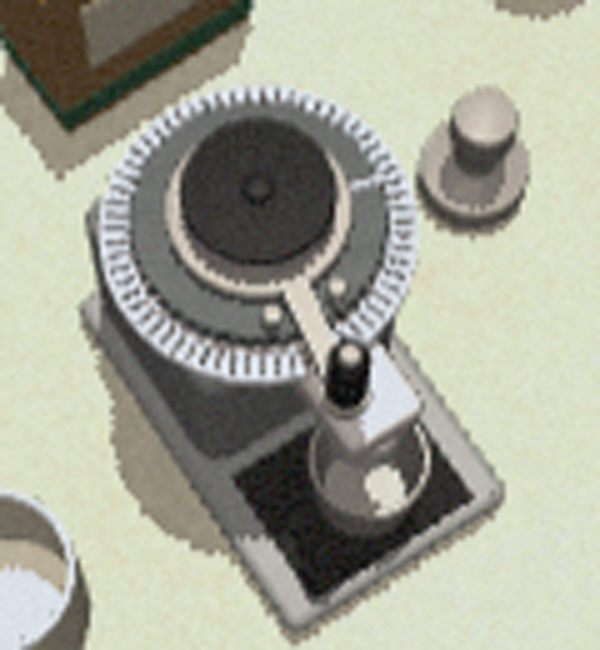

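View pics/t1.png

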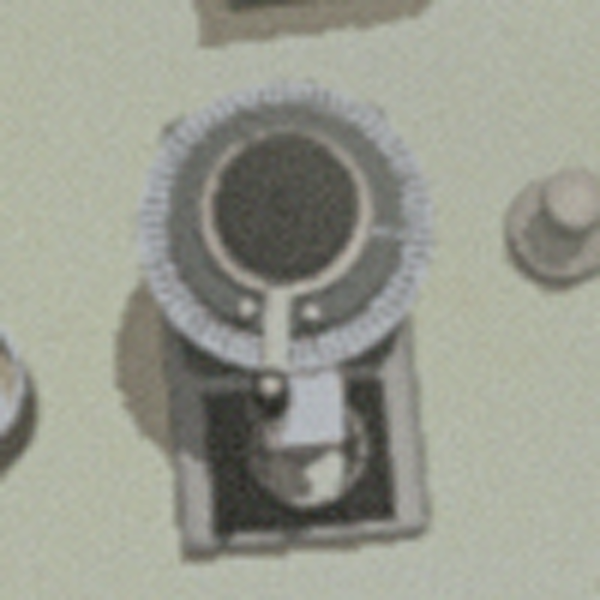

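Run:
```python
from h import *
s=snapshot("scene"); t=snapshot("top")
def P(u,v,f,u0,v0): return u0+(u+.5)/f-.5, v0+(v+.5)/f-.5
def tri(pt,ps):
    A=[];b=[]
    for S,(u,v) in((t,pt),(s,ps)):
        e=cam(S)[1]; d=pix2(S,u,v,0)-e; d/=np.linalg.norm(d); M=np.eye(3)-np.outer(d,d); A.append(M); b.append(M@e)
    return np.linalg.solve(sum(A),sum(b))
for n,a,b,z in (("lid",(290,207),(258,188),.24),("grip",(269,384),(349,352),.26),("lugL",(247,308),(272,316),.213),("lugR",(312,312),(338,288),.213),("mark",(380,231),(365,184),.204)):
    pt=P(*a,6,280,145);ps=P(*b,5,270,130)
    print(n,tri(pt,ps),pix2(t,*pt,z)[:2],pix2(s,*ps,z)[:2])
```

```text
lid [ 0.58585668 -0.01686955  0.22909054] [ 0.58153634 -0.01803212] [ 0.5833015  -0.01371862]
grip [ 0.49679537 -0.01090894  0.26157822] [ 0.49673922 -0.01108344] [ 0.49760008 -0.01103756]
lugL [5.41607575e-01 3.75450528e-04 2.06259061e-01] [5.40182378e-01 2.64830836e-04] [0.53944861 0.00149575]
lugR [ 0.54003566 -0.02957155  0.20828787] [ 0.5391921  -0.02945228] [ 0.53838019 -0.02869741]
mark [ 0.57768582 -0.06044544  0.20980675] [ 0.58022891 -0.05995771] [ 0.57862474 -0.06246155]
```

```bash
cat > ov.py <<'E'
from h import *
import sys
cx,cy=float(sys.argv[1]),float(sys.argv[2])
for nm,(u0,v0,u1,v1,f) in {"scene":(270,130,390,260,5),"top":(280,145,380,245,6)}.items():
    s=snapshot(nm); im=cv2.resize(s["image"][v0:v1,u0:u1],None,fx=f,fy=f,interpolation=cv2.INTER_CUBIC)
    im=np.clip(im*1.4,0,255).astype('uint8')
    for r,z,c in ((.033,.237,(0,255,0)),(.055,.202,(0,0,255)),(.07,.2,(255,0,0)),(.09,.213,(0,255,255))):
        p=[[(q+.5)*f-.5 for q in proj(s,[cx+r*np.cos(a),cy+r*np.sin(a),z])-[u0,v0]] for a in np.linspace(0,6.283,90)]
        cv2.polylines(im,[np.int32(np.round(p))],True,c,1)
    cv2.imwrite(f"pics/ov_{nm}{sys.argv[3]}.png",im)
E
python3 ov.py .585 -.016 a; cd pics; python3 -c "
import cv2,numpy as np
a=cv2.imread('ov_scenea.png');b=cv2.imread('ov_topa.png')
cv2.imwrite('ova.png',cv2.resize(np.hstack([a[:600],b]),(800,400)))"
```

```text
(no output)
```

View pics/ov_topa.png

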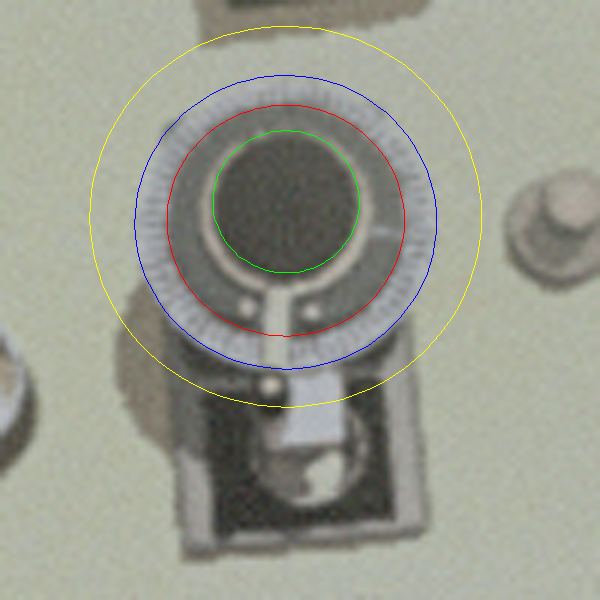

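View pics/ov_scenea.png

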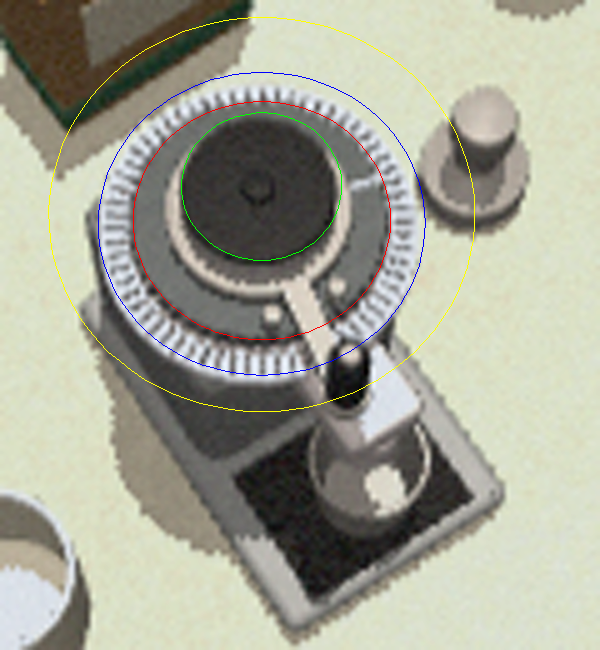

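```bash
cat >> h.py <<'E'
def totool(p,yaw=0):
    o=ctrl.get_obs(); R=Ro.from_euler('xyz',o["orientation"],degrees=True); Rt=Ro.from_euler('xyz',[180,0,yaw],degrees=True)
    print("shift",np.round(R.inv().apply(np.array(p)-o["tool_pos"]),4),"rot",np.round((R.inv()*Rt).as_rotvec(),4))
E
python3 - <<'E'
from h import *
totool([.40,.30,.33]); totool([.4965,-.011,.33])
E
```

```text
shift [ 0.2936  0.2702 -0.1035] rot [ 2.000e-04 -0.000e+00 -2.998e-01]
shift [ 0.4776  0.5388 -0.1035] rot [ 2.000e-04 -0.000e+00 -2.998e-01]
```

```bash
python3 -m pendant '[[0,0,-0.06,0,0,0,0.2],[0,0,-0.1035,0,0,0,0.2],[0.06,0.05,-0.1035,0,0,0,0.2],[0.12,0.1,-0.1035,0,0,0,0.2],[0.18,0.16,-0.1035,0,0,-0.1,0.2],[0.24,0.22,-0.1035,0,0,-0.2,0.2],[0.29,0.27,-0.1035,0,0,-0.3,0.2],[0.32,0.32,-0.1035,0,0,-0.3,0.2],[0.36,0.37,-0.1035,0,0,-0.3,0.2],[0.4,0.42,-0.1035,0,0,-0.3,0.2],[0.43,0.47,-0.1035,0,0,-0.3,0.2],[0.46,0.51,-0.1035,0,0,-0.3,0.2]]'
python3 - <<'E'
from h import *
totool([.4965,-.011,.32])
E
```

```text
clock: 1.9
tool_pos: [0.4674, 0.0811, 0.3306]
orientation: [-180.0, -0.1, 0.0]
force: [1.6, 0.2, 0.4]
opening: 0.0526
shift [0.029  0.0921 0.0105] rot [-0.0007 -0.0011  0.0007]
```

```bash
python3 -m pendant '[[0,0,0,0,0,0,0.2],[0,0,0,0,0,0,0.2]]'
python3 - <<'E'
from h import *
totool([.4965,-.011,.30])
E
```

```text
clock: 2.15
tool_pos: [0.4672, 0.0828, 0.3301]
orientation: [-180.0, -0.0, -0.1]
force: [0.1, 0.4, -0.5]
opening: 0.0525
shift [0.0294 0.0938 0.0301] rot [-0.0003 -0.0001 -0.0013]
```

```bash
python3 -m pendant '[[0.015,0.047,0.015,0,0,0,0.2],[0.0294,0.0938,0.03,0,0,0,0.2],[0.0294,0.0938,0.03,0,0,0,0.2],[0.0294,0.0938,0.03,0,0,0,0.2]]'
python3 - <<'E'
from h import *
s=snapshot("scene");crop(s,270,130,390,260,5,"s2.png")
totool([.4965,-.011,.227])
E
```

```text
clock: 2.65
tool_pos: [0.4967, -0.0096, 0.3002]
orientation: [-180.0, -0.0, 0.1]
force: [0.2, -0.2, 0.3]
opening: 0.0527
shift [-0.0003  0.0017  0.0734] rot [-0.0002 -0.0006  0.002 ]
```

View pics/s2.png

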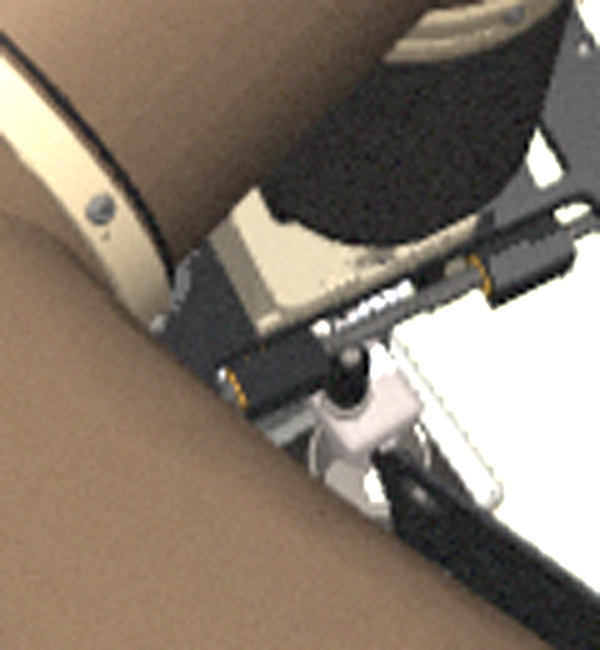

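```bash
python3 -m pendant '[[0,0.0005,0.035,0,0,0,0.2],[0,0.0005,0.073,0,0,0,0.2],[0,0.0005,0.073,0,0,0,0.2],[0,0.0005,0.073,0,0,0,0.2]]'
python3 - <<'E'
from h import *
o=ctrl.get_obs();print(o["tool_pos"],o["force"])
E
```

```text
clock: 3.2
tool_pos: [0.4976, -0.0103, 0.2289]
orientation: [180.0, -0.1, 0.1]
force: [0.2, -0.1, 0.2]
opening: 0.0524
[ 0.49758412 -0.01030536  0.22887629] [ 0.20505689 -0.09719751  0.21088873]
```

Close on the grip (free play, low forces) and check.

```bash
python3 -m pendant '[[0,0,0,0,0,0,-0.3],[0,0,0,0,0,0,-0.6],[0,0,0,0,0,0,-0.8],[0,0,0,0,0,0,-1],[0,0,0,0,0,0,-1],[0,0,0,0,0,0,-1]]'
python3 - <<'E'
from h import *
for i in range(1):
    o=ctrl.get_obs();print(o["tool_pos"],o["force"],o["moment"])
s=snapshot("scene");crop(s,270,130,390,260,5,"s3.png")
E
```

```text
clock: 3.95
tool_pos: [0.4966, -0.0113, 0.2272]
orientation: [180.0, -0.0, 0.0]
force: [0.5, -0.8, 1.8]
opening: 0.0164
[ 0.49664824 -0.01132953  0.22717138] [ 0.54901584 -0.78542733  1.77292686] [-0.05448547  0.26944038 -0.03316249]
```

View pics/s3.png

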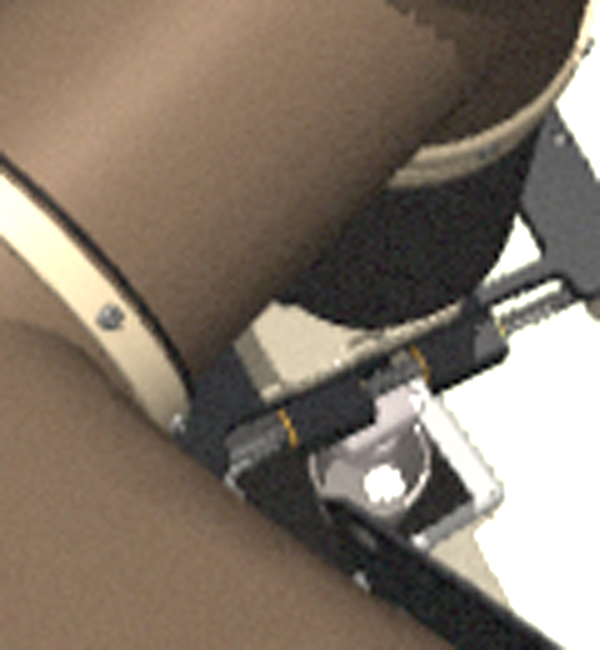

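```bash
cat > a.py <<'E'
from h import *
o=ctrl.get_obs();p=o["tool_pos"];C=np.array([.5855,-.0157]);d=p[:2]-C
phi=np.arctan2(d[1],-d[0]);F=o["force"]
t=np.array([np.sin(phi),np.cos(phi)]);r=np.array([-np.cos(phi),np.sin(phi)])
print("phi %.3f R %.4f  Ft %.2f Fr %.2f Fz %.2f"%(phi,np.hypot(*d),F[:2]@t,F[:2]@r,F[2]),"Mz %.2f"%o["moment"][2])
E
python3 -m pendant '[[0.0002,-0.003,0,0,0,0,-1],[0.0005,-0.006,0,0,0,0,-1],[0.001,-0.009,0,0,0,0,-1],[0.0015,-0.0125,0,0,0,0,-1]]'; python3 a.py; python3 -m pendant '[[0,0,0,0,0,0,-1]]'; python3 a.py
```

```text
clock: 4.5
tool_pos: [0.498, 0.0013, 0.2271]
orientation: [180.0, 0.0, 0.0]
force: [-0.1, -2.6, 3.2]
opening: 0.0159
phi 0.192 R 0.0891  Ft -2.54 Fr -0.35 Fz 3.18 Mz 0.05
clock: 4.62
tool_pos: [0.4982, 0.0016, 0.2271]
orientation: [-180.0, -0.0, 0.0]
force: [-1.7, -0.7, 3.5]
opening: 0.016
phi 0.195 R 0.0890  Ft -1.04 Fr 1.57 Fz 3.49 Mz -0.05
```

```bash
sed 's/$//' a.py > g.py; echo 'import sys; sys.exit(1 if F[:2]@t<-4.2 else 0)' >> g.py
q(){ tail -0; }
python3 -m pendant '[[0.0003,-0.0015,0,0,0,0,-1]]' >/dev/null; python3 g.py || exit
python3 -m pendant '[[0.0003,-0.0015,0,0,0,0,-1]]' >/dev/null; python3 g.py || exit
python3 -m pendant '[[0.0003,-0.0015,0,0,0,0,-1]]' >/dev/null; python3 g.py || exit
python3 -m pendant '[[0.0004,-0.0015,0,0,0,0,-1]]' >/dev/null; python3 g.py || exit
python3 -m pendant '[[0.0004,-0.0015,0,0,0,0,-1]]' >/dev/null; python3 g.py || exit
python3 -m pendant '[[0.0004,-0.0014,0,0,0,0,-1]]' >/dev/null; python3 g.py || exit
python3 -m pendant '[[0.0004,-0.0014,0,0,0,0,-1]]' >/dev/null; python3 g.py || exit
```

```text
phi 0.208 R 0.0891  Ft -2.26 Fr 1.39 Fz 3.93 Mz 0.00
phi 0.225 R 0.0891  Ft -2.96 Fr 2.54 Fz 3.77 Mz -0.03
phi 0.243 R 0.0891  Ft -3.00 Fr 1.67 Fz 3.90 Mz -0.01
phi 0.261 R 0.0891  Ft -3.13 Fr 1.79 Fz 3.54 Mz -0.01
phi 0.279 R 0.0891  Ft -1.96 Fr 1.35 Fz 4.53 Mz 0.02
phi 0.296 R 0.0892  Ft -1.66 Fr 2.17 Fz 4.12 Mz 0.01
phi 0.312 R 0.0892  Ft -2.44 Fr 1.68 Fz 4.08 Mz 0.00
```

```bash
python3 -m pendant '[[0.0005,-0.0014,0,0,0,0,-1]]' >/dev/null; python3 g.py || exit
python3 -m pendant '[[0.0005,-0.0014,0,0,0,0,-1]]' >/dev/null; python3 g.py || exit
python3 -m pendant '[[0.0005,-0.0014,0,0,0,0,-1]]' >/dev/null; python3 g.py || exit
python3 -m pendant '[[0.0006,-0.0014,0,0,0,0,-1]]' >/dev/null; python3 g.py || exit
python3 -m pendant '[[0.0006,-0.0014,0,0,0,0,-1]]' >/dev/null; python3 g.py || exit
python3 -m pendant '[[0.0006,-0.0014,0,0,0,0,-1]]' >/dev/null; python3 g.py || exit
python3 -m pendant '[[0.0006,-0.0013,0,0,0,0,-1]]' >/dev/null; python3 g.py || exit
python3 -m pendant '[[0.0007,-0.0013,0,0,0,0,-1]]' >/dev/null; python3 g.py || exit
python3 -m pendant '[[0.0007,-0.0013,0,0,0,0,-1]]' >/dev/null; python3 g.py || exit
```

```text
phi 0.329 R 0.0892  Ft -2.49 Fr 2.08 Fz 4.70 Mz 0.03
phi 0.345 R 0.0892  Ft -1.81 Fr 2.51 Fz 5.43 Mz 0.01
phi 0.362 R 0.0892  Ft -1.90 Fr 3.28 Fz 5.27 Mz -0.01
phi 0.379 R 0.0892  Ft -2.08 Fr 2.36 Fz 5.23 Mz -0.00
phi 0.396 R 0.0892  Ft -2.38 Fr 2.36 Fz 4.71 Mz -0.00
phi 0.413 R 0.0892  Ft -2.10 Fr 3.57 Fz 6.23 Mz -0.04
phi 0.429 R 0.0892  Ft -2.56 Fr 2.34 Fz 5.43 Mz -0.01
phi 0.446 R 0.0892  Ft -2.48 Fr 4.38 Fz 6.09 Mz 0.04
phi 0.462 R 0.0892  Ft -2.18 Fr 5.21 Fz 5.36 Mz -0.04
```

```bash
python3 -m pendant '[[0.0004,-0.0014,-0.0003,0,0,0,-1]]' >/dev/null; python3 g.py || exit
python3 -m pendant '[[0.0004,-0.0014,-0.0003,0,0,0,-1]]' >/dev/null; python3 g.py || exit
python3 -m pendant '[[0.0005,-0.0014,0,0,0,0,-1]]' >/dev/null; python3 g.py || exit
python3 -m pendant '[[0.0007,-0.0013,0,0,0,0,-1]]' >/dev/null; python3 g.py || exit
python3 -m pendant '[[0.0007,-0.0013,0,0,0,0,-1]]' >/dev/null; python3 g.py || exit
python3 -m pendant '[[0.0007,-0.0013,0,0,0,0,-1]]' >/dev/null; python3 g.py || exit
python3 -m pendant '[[0.0008,-0.0013,0,0,0,0,-1]]' >/dev/null; python3 g.py || exit
python3 -m pendant '[[0.0008,-0.0013,0,0,0,0,-1]]' >/dev/null; python3 g.py || exit
```

```text
phi 0.479 R 0.0894  Ft -1.72 Fr 1.29 Fz 2.77 Mz -0.02
phi 0.494 R 0.0894  Ft -2.35 Fr -2.08 Fz -0.63 Mz -0.02
phi 0.510 R 0.0895  Ft -2.08 Fr -2.29 Fz -1.36 Mz -0.07
phi 0.527 R 0.0895  Ft -0.89 Fr -3.42 Fz -2.67 Mz -0.01
phi 0.543 R 0.0896  Ft -1.72 Fr -4.78 Fz -3.33 Mz 0.05
phi 0.560 R 0.0896  Ft -1.78 Fr -5.84 Fz -5.37 Mz 0.05
phi 0.576 R 0.0896  Ft -1.92 Fr -5.48 Fz -4.01 Mz 0.02
phi 0.593 R 0.0897  Ft -1.77 Fr -6.68 Fz -4.82 Mz -0.08
```

```bash
python3 -m pendant '[[0.0011,-0.0011,0.0003,0,0,0,-1]]' >/dev/null; python3 g.py || exit
python3 -m pendant '[[0.0009,-0.0012,0,0,0,0,-1]]' >/dev/null; python3 g.py || exit
python3 -m pendant '[[0.0009,-0.0012,0,0,0,0,-1]]' >/dev/null; python3 g.py || exit
python3 -m pendant '[[0.0009,-0.0012,0,0,0,0,-1]]' >/dev/null; python3 g.py || exit
python3 -m pendant '[[0.0010,-0.0012,0,0,0,0,-1]]' >/dev/null; python3 g.py || exit
python3 -m pendant '[[0.0010,-0.0012,0,0,0,0,-1]]' >/dev/null; python3 g.py || exit
python3 -m pendant '[[0.0010,-0.0011,0,0,0,0,-1]]' >/dev/null; python3 g.py || exit
python3 -m pendant '[[0.0010,-0.0011,0,0,0,0,-1]]' >/dev/null; python3 g.py || exit
```

```text
phi 0.610 R 0.0896  Ft -2.51 Fr -2.20 Fz -0.62 Mz 0.02
phi 0.627 R 0.0896  Ft -1.10 Fr -3.77 Fz -2.58 Mz -0.04
phi 0.641 R 0.0896  Ft -4.62 Fr -4.41 Fz -2.16 Mz -0.02
```

```bash
python3 -m pendant '[[0,0,0,0,0,0,-1]]' >/dev/null; python3 a.py
python3 -m pendant '[[0.0003,-0.0004,0,0,0,0,-1]]' >/dev/null; python3 a.py
```

```text
phi 0.642 R 0.0897  Ft -3.47 Fr -3.15 Fz -1.95 Mz -0.03
phi 0.644 R 0.0897  Ft -4.85 Fr -3.36 Fz -2.57 Mz -0.03
```

```bash
python3 -m pendant '[[0.0003,-0.0004,0,0,0,0,-1]]' >/dev/null; python3 g.py
python3 -m pendant '[[0,0,0,0,0,0,-1]]' >/dev/null; python3 a.py
```

```text
phi 0.647 R 0.0897  Ft -4.67 Fr -2.82 Fz -1.48 Mz 0.03
phi 0.647 R 0.0897  Ft -4.20 Fr -4.04 Fz -2.32 Mz -0.02
```

```bash
python3 -m pendant '[[0.0004,-0.0005,0,0,0,0,-1]]' >/dev/null; python3 g.py
python3 -m pendant '[[0,0,0,0,0,0,-1]]' >/dev/null; python3 a.py
```

```text
phi 0.652 R 0.0897  Ft -6.43 Fr -3.17 Fz -1.39 Mz 0.01
phi 0.652 R 0.0897  Ft -5.05 Fr -3.02 Fz -1.60 Mz -0.02
```

```bash
cat > tab.py <<'E'
from h import *
import sys
o=ctrl.get_obs();p=o["tool_pos"];C=np.array([.5864,-.0153]);d=p[:2]-C
print("clock",o["clock"],"psi",np.arctan2(d[1],-d[0]),"R",np.hypot(*d),"z",p[2],"F",o["force"])
if len(sys.argv)>1:
    for a in np.linspace(np.arctan2(d[1],-d[0]),float(sys.argv[1]),int(sys.argv[2])+1)[1:]:
        q=C+.09*np.array([-np.cos(a),np.sin(a)]); print("%.3f  %.4f %.4f"%(a,q[0]-p[0],-(q[1]-p[1])))
E
python3 tab.py .2 8
```

```text
clock 8.75 psi 0.6423893806135131 R 0.090158233289096 z 0.2272824581511188 F [-0.66158413 -5.85166346 -1.60135314]
0.587  -0.0027 0.0042
0.532  -0.0054 0.0084
0.476  -0.0078 0.0127
0.421  -0.0099 0.0172
0.366  -0.0119 0.0218
0.311  -0.0135 0.0265
0.255  -0.0149 0.0313
0.200  -0.0160 0.0361
```

```bash
python3 -m pendant '[[-0.0027,0.0042,0,0,0,0,-1],[-0.0054,0.0084,0,0,0,0,-1],[-0.0078,0.0127,0,0,0,0,-1],[-0.0099,0.0172,0,0,0,0,-1],[-0.0119,0.0218,0,0,0,0,-1],[-0.0135,0.0265,0,0,0,0,-1],[-0.0149,0.0313,0,0,0,0,-1],[-0.016,0.0361,0,0,0,0,-1],[-0.016,0.0361,0,0,0,0,-1]]'; python3 tab.py -.37 12
```

```text
clock: 9.88
tool_pos: [0.4984, 0.0025, 0.2273]
orientation: [180.0, 0.0, -0.0]
force: [-3.1, -0.2, -1.0]
opening: 0.0163
clock 9.875 psi 0.20009094511312167 R 0.0897918835288583 z 0.22730400184847344 F [-3.05861253 -0.20626817 -0.96627278]
0.153  -0.0010 0.0042
0.105  -0.0015 0.0084
0.058  -0.0019 0.0127
0.010  -0.0020 0.0169
-0.037  -0.0019 0.0212
-0.085  -0.0017 0.0255
-0.132  -0.0012 0.0297
-0.180  -0.0005 0.0340
-0.227  0.0003 0.0381
-0.275  0.0014 0.0423
-0.322  0.0026 0.0464
-0.370  0.0041 0.0504
```

```bash
python3 -m pendant '[[-0.001,0.0042,0,0,0,0,-1],[-0.0015,0.0084,0,0,0,0,-1],[-0.0019,0.0127,0,0,0,0,-1],[-0.002,0.0169,0,0,0,0,-1],[-0.0019,0.0212,0,0,0,0,-1],[-0.0017,0.0255,0,0,0,0,-1],[-0.0012,0.0297,0,0,0,0,-1],[-0.0005,0.034,0,0,0,0,-1],[0.0003,0.0381,0,0,0,0,-1],[0.0014,0.0423,0,0,0,0,-1],[0.0026,0.0464,0,0,0,0,-1],[0.0041,0.0504,0,0,0,0,-1]]'; python3 -m pendant '[[0,0,0,0,0,0,-1],[0,0,0,0,0,0,-1]]'; python3 tab.py .0304 9
```

```text
clock: 11.38
tool_pos: [0.5028, -0.0476, 0.2273]
orientation: [180.0, 0.0, 0.0]
force: [-5.0, 0.7, -1.6]
opening: 0.0166
clock: 11.62
tool_pos: [0.5029, -0.0476, 0.2273]
orientation: [180.0, 0.0, 0.0]
force: [-4.3, -1.8, -1.2]
opening: 0.0164
clock 11.625 psi -0.36841128187496114 R 0.08955802483083426 z 0.22733229895180349 F [-4.31286328 -1.77682344 -1.17279604]
-0.324  -0.0018 -0.0036
-0.280  -0.0030 -0.0074
-0.235  -0.0040 -0.0113
-0.191  -0.0048 -0.0152
-0.147  -0.0055 -0.0191
-0.103  -0.0060 -0.0230
-0.058  -0.0063 -0.0270
-0.014  -0.0064 -0.0310
0.030  -0.0064 -0.0350
```

```bash
python3 -m pendant '[[-0.0018,-0.0036,0,0,0,0,-1],[-0.003,-0.0074,0,0,0,0,-1],[-0.004,-0.0113,0,0,0,0,-1],[-0.0048,-0.0152,0,0,0,0,-1],[-0.0055,-0.0191,0,0,0,0,-1],[-0.006,-0.023,0,0,0,0,-1],[-0.0063,-0.027,0,0,0,0,-1],[-0.0064,-0.031,0,0,0,0,-1],[-0.0064,-0.035,0,0,0,0,-1],[-0.0064,-0.035,0,0,0,0,-1],[-0.0064,-0.035,0,0,0,0,-1]]';  python3 tab.py .0304 1
```

```text
clock: 13.0
tool_pos: [0.4967, -0.0117, 0.2274]
orientation: [-180.0, -0.0, 0.0]
force: [-0.6, 0.5, -4.2]
opening: 0.0161
clock 13.0 psi 0.039585782419054485 R 0.08977938568951563 z 0.22737526810397302 F [-0.60485007  0.54717138 -4.1779622 ]
0.030  -0.0002 0.0008
```

```bash
python3 -m pendant '[[0,0,0,0,0,0,-0.4],[0,0,0,0,0,0,-0.2],[0,0,0,0,0,0,0.1],[0,0,0,0,0,0,0.2],[0,0,0,0,0,0,0.2],[0,0,-0.04,0,0,0,0.2],[0,0,-0.09,0,0,0,0.2],[0,0,-0.1,0,0,0,0.2],[-0.04,-0.05,-0.1,0,0,0,0.2],[-0.06,-0.1,-0.1,0,0,0,0.2],[-0.08,-0.15,-0.1,0,0,0,0.2],[-0.08,-0.2,-0.1,0,0,0,0.2]]'; python3 -m pendant '[[0,-0.06,0,0,0,0,0.2],[0,-0.1,0,0,0,0,0.2],[0,-0.1,0,0,0,0,0.2],[0,-0.1,0,0,0,0,0.2],[0,-0.1,0,0,0,0,0.2]]'
python3 - <<'E'
from h import *
s=snapshot("scene"); t=snapshot("top")
crop(s,270,130,390,260,5,"s5.png"); crop(t,280,145,380,245,6,"t5.png"); cv2.imwrite("pics/s5f.png",s["image"])
E
```

```text
clock: 14.5
tool_pos: [0.4151, 0.1891, 0.3277]
orientation: [-179.9, -0.0, 0.1]
force: [1.3, 0.5, 0.7]
opening: 0.0525
clock: 15.12
tool_pos: [0.4165, 0.287, 0.3274]
orientation: [-180.0, -0.0, -0.0]
force: [0.2, -1.0, -0.3]
opening: 0.0525
```

View pics/t5.png

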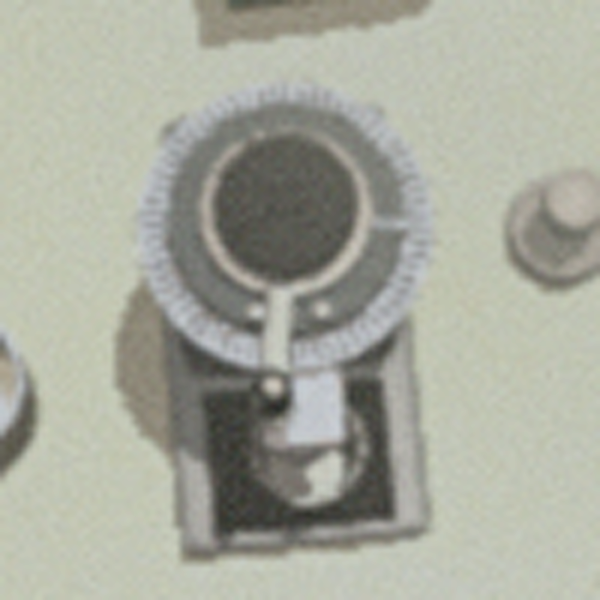

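View pics/s5.png

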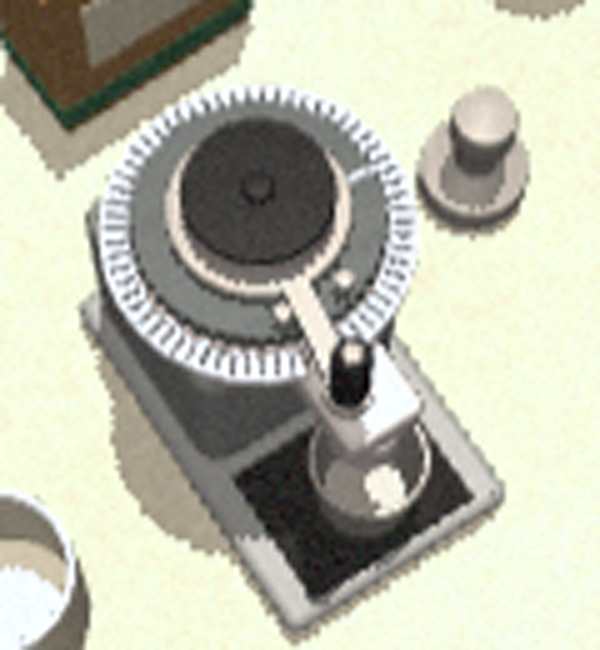

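View pics/s5f.png

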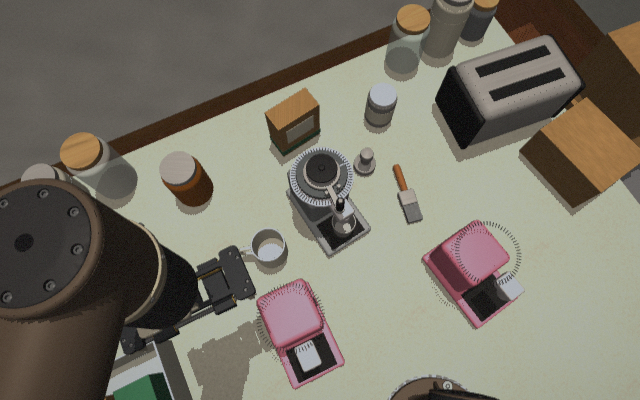

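```bash
python3 -c "
from plant import ctrl
print(ctrl.close_job()); print(ctrl.get_obs()['clock'])"
```

```text
the job is handed in; nothing more can be done
None
the job is handed in; nothing more can be done
```

The grinder is set and handed in at about 15 s on the clock. The lever was let go about 5.9 divisions coarser than the touch, against an allowance of 0.7 of a division.

- **Touch:** I gripped the lever and swung it clockwise about 0.58 rad in 1.5 mm steps, then fractions of a millimetre. The pull at the grip rose from about 2 N of drag to 5–6 N. I stopped there, roughly 3–4 N past the drag. The touch point comes from a noisy force reading (about ±1 N), so I put it at about ±0.005 rad.
- **Back-off:** I backed the lever off 10 divisions, which should put the collar about 8 divisions back. I did not see the collar there because the arm hid it.
- **Return:** I brought the lever back clockwise. It ended about 0.009 rad past the six-division target, and I left it there rather than reverse into the play.
- **Last pictures:** After release, both views show the lever up against its clockwise lug and, to within what the images resolve, where it was let go. The mug, cup, tamper, brush and the other things look unmoved. That is by eye; I did not measure them against the start.
- **Disagreement:** The camera's estimate of the grinder axis differed by about 2–3 mm from what the lever's path showed. I used the path, which changes the six-division distance by only about 0.01 rad.

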